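# Jack up the microscope plate and hold it for a foot change

## Robot

A 6-joint arm with a two-finger parallel gripper is mounted at the origin on the work surface. World frame = base frame: x ahead of the robot, y to its left, z up, the work surface at z = 0. Lengths are in m, angles in rad, forces in N, time in s.
With the tool pointing down it reaches from about 0.35 to 0.775 m from the base axis. Payload 5.5 kg.
Tool frame: the origin (TCP) lies between the finger pads; the fingertips stand 19 mm ahead of it and the grasp point (between the pads) is the TCP; z points along the fingers, x is the direction in which the jaws open and shut, and the axes are right-handed (so a half turn about z gives the same grasp; the last joint's range is limited). The gripper opens to 85 mm and grips with 20 to 120 N. Pads are 22 mm wide; open, the fingers measure 114 mm over their backs; the gripper's body (76 mm by 85 mm) begins 54 mm behind the grasp point. The pads swing forward as they close: fully open they stand 13 mm farther back than shut.
Start: joints at [1.194, 0.313, 0.046, 1.304, 0, 1.431], TCP at [0.135, 0.559, 0.25] pointing down, gripper open.
Joint ranges: [-2.76, 2.76], [-0.86, 1.69], [-1.03, 1.26], [-2.2, 2.34], [-1.47, 1.5], [-3.14, 3.14]. Speed limits (rad/s): [2.57, 2.57, 3.14, 3.14, 3.14, 3.14].

## Interface

Orientations are given as a unit quaternion [w, x, y, z].
In Python, from workcell import env gives the robot as it stands. The module is installed in compiled form; this text tells all that it offers.
- The arm moves only by the tool carry_out, never from a script. Its argument "steps" is a list of rows, each a list of 7 numbers: the gripper command: -1 is shut, 1 is fully open, values between are in proportion, then the shift along the tool's x, y, z in m, then the turn, a rotation vector about the tool's x, y, z in rad. A call has 1 to 20 rows; each row shifts and turns the commanded pose from where the row before left it, along the tool's axes as they then stand; what a row does not reach is not made up. A row lasts 1/8 s, in which the tool goes at most 62.5 mm and 10.7 degrees, less where a joint would pass 70% of its speed; a pose out of reach is approached as far as the arm can. A call with a gripper value outside its range is refused whole. The fingers move at their own pace and stop on an object; "grip_force" is the grip in N (left out, the last holds). Time passes only in rows, so rows that do not move let the fingers close. It gives the time, the measured TCP pose, the force and the opening at its end, in the units of the state.
- env.get_state(): the state, without advancing time (a new reading comes with each control period).
- env.read_camera(name): name is "scene" or "top" or "wrist"; returns a dict with "color" (400x640x3 uint8, red, green, blue), "K" (3x3 intrinsics, pixels), "dist" ([k1, k2, p1, p2, k3] as OpenCV has them; the pictures are not rectified), "R" (3x3) and "t" (3): a world point X has camera coordinates R X + t. Camera axes: x right, y down, z forward; pixel columns grow to the right and rows downward; lengths in m; the calibration is good to about 2 mm. A picture is of the moment at which its call begins. There is no depth.
- env.hand_in(): hands the job in, once; it reports no verdict.
The state is a dict: "clock": time; "joint_pos": joint angles; "qvel": joint speeds; "tau": joint torques, N m; "tcp_pos": TCP position; "orientation": TCP orientation; "wrist_force": force on the tool from outside, world axes, zero at the start; "ft_torque": the same for the moment, N m; "finger_gap": finger opening in m.
Only numpy, scipy, OpenCV 4.12 (cv2) and the standard library are available. Lean on these libraries where they do the work, as an engineer would, in place of code of your own. Each camera call takes 0.05 s, during which the arm holds its last target. There are 200 camera calls.

## Task

The two front feet of the microscope's isolation plate are to be changed. Set the small hydraulic jack on the bench with its saddle centred under the ring-marked lift tab at the front edge of the plate, then pump the jack's handle until both front feet stand at least 4 mm clear of the bench. The jack settles under load as soon as its handle comes up, so finish while holding the handle down with the gripper; do not lift the plate by hand, do not drag it about, and leave the other things on the bench where they are.

Things in the scene. Friction and masses are not known exactly. Their poses are not given: they have to be found in the camera images.
- lift_point (a point): Centre of the underside of the round rubber lift pad (32 mm across, 6 mm thick) below the steel lift tab at the plate's front edge; 80 mm above the bench while the plate stands on its feet. The tab is 40 mm wide, its top 94 mm above the bench; it ends round, 20 mm beyond this point; a black ring and dot on its top mark the point. Axes as the plate: y points out of the front edge along the tab, z up
- scope: Microscope (380 mm tall) on its aluminium isolation plate, 6 kg together, loose on four round feet; origin on the bench under the plate's centre. Plate 260 (x) by 240 (y) by 25 mm, top 86 mm above the bench. y points to its front edge, 120 mm from the origin; the lift point is 157 mm out along y. The microscope is 110 mm or more behind the lift point. Raised there, it leans back on its rear feet
- foot_near (a point): Centre of the sole of the plate's front foot nearer the robot (38 mm across); height 0 while it stands on the bench
- foot_far (a point): The same for the other front foot, 210 mm from the first
- jack_body (a point): Centre of the jack's oil reservoir, the grey block by which the jack is picked up: 62 mm long (x), 44 mm wide (y), from 10 to 58 mm above the bench; this point is 34 mm above the jack's underside. Axes as the jack: x points along it from the pump to the saddle, z up. The saddle is 75 mm ahead (+x); the handle's pivot is 49 mm behind (-x) and 18 mm higher
- jack: The loose hydraulic jack, 0.93 kg, with base plate, ram cylinder, reservoir, pump block and handle in one line; origin on its underside straight below the saddle, x from the pump to the saddle, z up. Base plate 250 by 84 by 10 mm, from 30 mm ahead of the origin to 220 mm behind it. The handle at its lowest reaches 280 mm behind
- saddle (a point): Centre of the top face of the jack's round saddle, a ribbed steel disc 40 mm across on the ram; 58 mm above the bench with the ram down, as at the start. The ram rises straight up by up to 40 mm as the jack is pumped, about 10 to 12 mm for each full stroke of the handle
- handle_grip (a point): Point on the axis of the handle's round rubber grip (18 mm thick, about 70 mm long, along the handle), 122 mm from the pivot, where the handle is pushed. It swings about the pivot in the jack's x-z plane, from 110 mm above the bench at the top to 40 mm at the bottom
- pump (a joint): Pump handle: 0 at the top (rising backwards 29 degrees above level), 0.6 rad at its bottom stop (6 below level). A spring brings it back up. Pushing at the grip takes about 3 N while the saddle is free, 5 to 9 N under load, more if fast. What is pumped stays while the saddle is free; under load the ram sinks as the handle rises and the next full stroke lifts again by 8 to 12 mm at the pad

How it is judged:
By the outcome, as a careful person would: the job done as asked, in the order asked, and still so for the second after the job is handed in, while the arm keeps its last pose, push and grip.
It also fails if it takes over 51 s, if anything falls off the work surface, if the arm or the gripper's body presses on something with over 40 N, if the wrist force passes 120 N, or if a joint passes its speed limit or range.

## Working session

There is one attempt and no reset: what is moved stays moved. The work goes in short steps, Python scripts to look and compute and a tool call to move; the robot and the scene stay as the last step left them, time stands still between calls to the robot, and variables do not carry over. Pictures are saved under pics/ and viewed, about 8 in all and at most 12, crops included, and the job is handed in when it is done.

Besides the shell and the picture viewer there is one more tool, called after "Call:" by a JSON object that holds its "api" and its "payload", one argument or row to a line. carry_out: Moves the arm, as the interface text tells. Its arguments: {"type":"object","properties":{"steps":{"type":"array","items":{"type":"array","items":{"type":"number"}}},"grip_force":{"type":"number"}},"required":["steps"]}

```bash
mkdir -p pics; cat > h.py <<'E'
import numpy as np, cv2
from workcell import env
def grab(n,tag):
    c=env.read_camera(n); cv2.imwrite(f'pics/{tag}.png',c['color'][:,:,::-1]); np.savez(f'pics/{tag}.npz',**c); return c
def load(tag): return np.load(f'pics/{tag}.npz')
def ray(c,uv):
    p=cv2.undistortPoints(np.array(uv,float).reshape(-1,1,2),c['K'],c['dist']).reshape(-1,2)
    d=np.c_[p,np.ones(len(p))]@c['R']; o=-c['R'].T@c['t']; return o,d
def onplane(c,uv,z):
    o,d=ray(c,uv); return o+d*((z-o[2])/d[:,2])[:,None]
def proj(c,X):
    return cv2.projectPoints(np.array(X,float).reshape(-1,1,3),cv2.Rodrigues(c['R'])[0],c['t'],c['K'],c['dist'])[0].reshape(-1,2)
E
python3 - <<'E'
from h import *
for n in('scene','top'):
    c=grab(n,n+'0'); print(n,-c['R'].T@c['t'])
s=env.get_state();print(s)
E
```

```text
scene [ 0.95632388 -0.5042489   0.83554299]
top [ 0.4457057  -0.01931407  1.10877579]
{'clock': 0.1, 'joint_pos': array([ 1.19439267e+00,  3.13937259e-01,  4.51015067e-02,  1.30361104e+00,
       -7.10607298e-07,  1.43120237e+00]), 'qvel': array([ 0.00039865, -0.00023764,  0.00258148,  0.00029862,  0.00170874,
        0.00137019]), 'tau': array([ 2.32548264e-03, -4.81724846e+01,  2.99245155e+01,  1.26843271e-02,
       -1.48960908e-04,  8.37266555e-06]), 'tcp_pos': array([0.13474508, 0.55855239, 0.24949487]), 'orientation': array([ 4.15635325e-04,  7.85684963e-01,  6.18626267e-01, -7.12918208e-04]), 'wrist_force': array([ 1.27644005, -0.95934697,  0.9282405 ]), 'ft_torque': array([-0.01452926, -0.0152472 ,  0.032191  ]), 'finger_gap': 0.08546595379898503}
```

View pics/scene0.png

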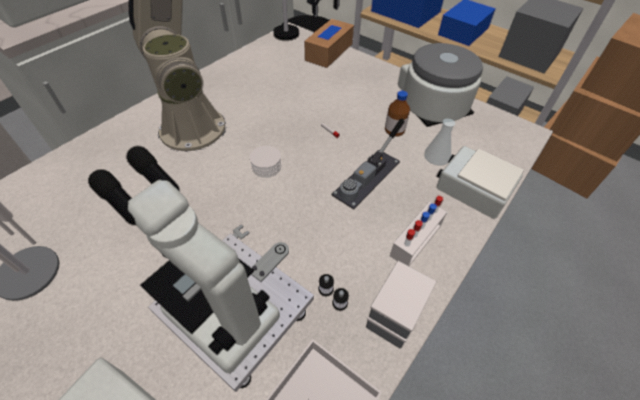

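View pics/top0.png

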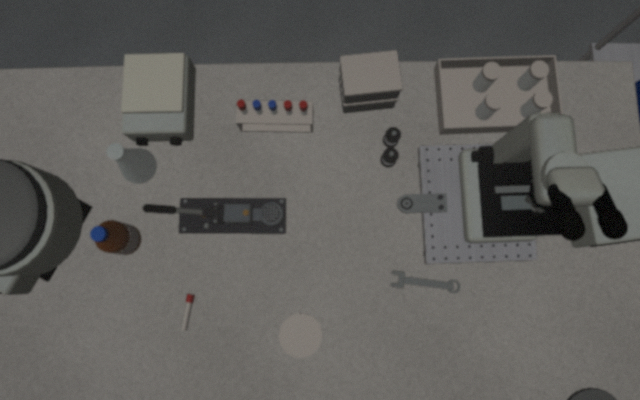

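```bash
python3 - <<'E'
from h import *
c=load('top0'); im=c['color'][:,:,::-1]
f=lambda a:cv2.convertScaleAbs(cv2.resize(a,None,fx=4.5,fy=4.5,interpolation=cv2.INTER_CUBIC),alpha=1.8)
a=f(im[180:250,138:300]); b=f(im[180:250,380:540])
w=max(a.shape[1],b.shape[1]); p=lambda q:cv2.copyMakeBorder(q,0,0,0,w-q.shape[1],cv2.BORDER_CONSTANT)
cv2.imwrite('pics/crop1.png',np.vstack([p(a),p(b)]))
print(onplane(c,[[406,203],[442,203]],.094),onplane(c,[[270,213]],.058),onplane(c,[[237,212]],.058),onplane(c,[[180,198],[286,198],[286,233],[180,233]],.01))
print(onplane(c,[[421,145],[425,263]],.086))
print(proj(c,[[.4,0,.05],[.5,0,.05]]))
E
```

```text
[[ 0.60379232 -0.20032112  0.094     ]
 [ 0.60295954 -0.27780938  0.094     ]] [[0.59027845 0.09556072 0.058     ]] [[0.59332467 0.16904376 0.058     ]] [[0.63463022 0.31213457 0.01      ]
 [0.63173907 0.06363432 0.01      ]
 [0.54992896 0.06368099 0.01      ]
 [0.55238625 0.30968507 0.01      ]]
[[ 0.73396999 -0.23949954  0.086     ]
 [ 0.4754017  -0.23783811  0.086     ]]
[[313.86061196 299.42460613]
 [313.47056982 253.52798389]]
```

View pics/crop1.png

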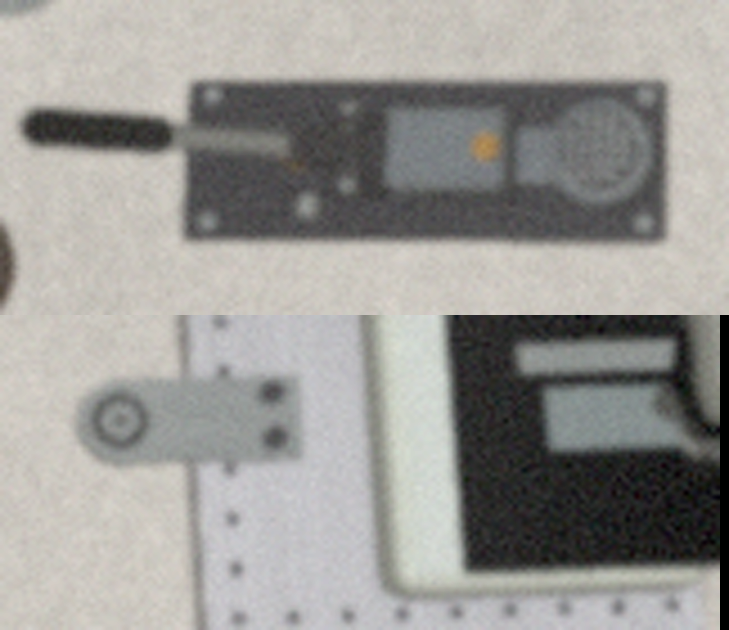

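```bash
python3 - <<'E'
from h import *
c=load('top0'); s=env.get_state()
P=lambda l,x0,y0:[[(u+.5)/4.5-.5+x0,(v+.5)/4.5-.5+y0] for u,v in l]
A=lambda l,z:onplane(c,P(l,138,180),z); B=lambda l,z:onplane(c,P([(u,v-315) for u,v in l],380,180),z)
cor=A([(190,83),(666,83),(664,240),(186,237)],.01); print(cor,'len',[np.linalg.norm(cor[i]-cor[i-1]) for i in range(4)])
f=(cor[1]+cor[2])/2;r=(cor[0]+cor[3])/2; d=(f-r)/np.linalg.norm(f-r); print('jackdir',d, 'yaw',np.degrees(np.arctan2(d[1],d[0])),'saddle from base',(f+r)/2+d*.095,'body',(f+r)/2+d*.020)
print('saddle',A([(601,150)],.058),'body',A([(445,149)],.058),'gripcentre',A([(97,128)],.11))
R=B([(119,420)],.094)[0];T=B([(274,415)],.094)[0];e=B([(183,315),(203,630)],.086)
print('ring',R,'tabdir',np.degrees(np.arctan2(*(R-T)[1::-1])),'edge normal',np.degrees(np.arctan2(*(e[0]-e[1])[1::-1])),e)
from scipy.spatial.transform import Rotation
print(Rotation.from_quat(s['orientation'][[1,2,3,0]]).as_matrix())
E
```

```text
[[0.63450303 0.31252427 0.01      ]
 [0.63161818 0.06454094 0.01      ]
 [0.55007751 0.06560422 0.01      ]
 [0.55409062 0.31220292 0.01      ]] len [np.float64(0.08041305355114393), np.float64(0.24800011599294838), np.float64(0.08154760110106572), np.float64(0.2466313590204898)]
jackdir [-0.01394568 -0.99990275  0.        ] yaw -90.79905455732332 saddle from base [0.5912475  0.09372733 0.01      ] body [0.59229342 0.16872003 0.01      ]
saddle [[0.59037451 0.09296861 0.058     ]] body [[0.59171656 0.17013691 0.058     ]] gripcentre [[0.59630548 0.3260076  0.11      ]]
ring [ 0.6039117  -0.20044477  0.094     ] tabdir 91.2491631262504 edge normal 1.353365112745293 [[ 0.65627679 -0.23474059  0.086     ]
 [ 0.50387375 -0.23834113  0.086     ]]
[[ 2.34602067e-01  9.72091304e-01 -6.06012373e-04]
 [ 9.72090118e-01 -2.34602738e-01 -1.53517671e-03]
 [-1.63450409e-03 -2.28943010e-04 -9.99998638e-01]]
```

Call:
{"api": "carry_out", "payload": {
  "steps": [
    [1, 0, 0, 0, 0, 0, 0.1684],
    [1, 0, 0, 0, 0, 0, 0.1684],
    [1, 0, 0, 0, 0, 0, 0.1684],
    [1, 0, 0, 0, 0, 0, 0.1684],
    [1, 0, 0, 0, 0, 0, 0.1684],
    [1, 0, 0, 0, 0, 0, 0.1684],
    [1, 0, 0, 0, 0, 0, 0.1684],
    [1, 0, 0, 0, 0, 0, 0.1684],
    [1, 0.0386, 0.032, 0, 0, 0, 0],
    [1, 0.0386, 0.032, 0, 0, 0, 0],
    [1, 0.0386, 0.032, 0, 0, 0, 0],
    [1, 0.0386, 0.032, 0, 0, 0, 0],
    [1, 0.0386, 0.032, 0, 0, 0, 0],
    [1, 0.0386, 0.032, 0, 0, 0, 0],
    [1, 0.0386, 0.032, 0, 0, 0, 0],
    [1, 0.0386, 0.032, 0, 0, 0, 0],
    [1, 0.0386, 0.032, 0.01, 0, 0, 0],
    [1, 0.0386, 0.032, 0.01, 0, 0, 0],
    [1, 0.0386, 0.032, 0.01, 0, 0, 0],
    [1, 0.0386, 0.032, 0.01, 0, 0, 0]
  ],
  "grip_force": 80
}}

```text
clock: 2.6
tcp_pos: [0.5939, 0.1676, 0.2095]
orientation: [-0.0, 1.0, -0.007, -0.0]
wrist_force: [0.5, 0.4, 0.3]
finger_gap: 0.0858
```

```bash
python3 - <<'E'
from h import *
c=grab('wrist','w1'); s=env.get_state();print(s['clock'],s['tcp_pos'],s['joint_pos'])
from scipy.spatial.transform import Rotation
print(Rotation.from_quat(s['orientation'][[1,2,3,0]]).as_matrix().round(3))
print(proj(c,[[.592,.169,.058],[.591,.0935,.058]]))
E
```

```text
2.65 [0.59805933 0.16329998 0.20736247] [ 0.13845668  0.41480171  0.08832195  1.24381054 -0.00285834  1.72716081]
[[ 1.    -0.018  0.001]
 [-0.018 -1.    -0.003]
 [ 0.001  0.003 -1.   ]]
[[316.65633997 185.75301108]
 [316.72254849 265.91576102]]
```

View pics/w1.png

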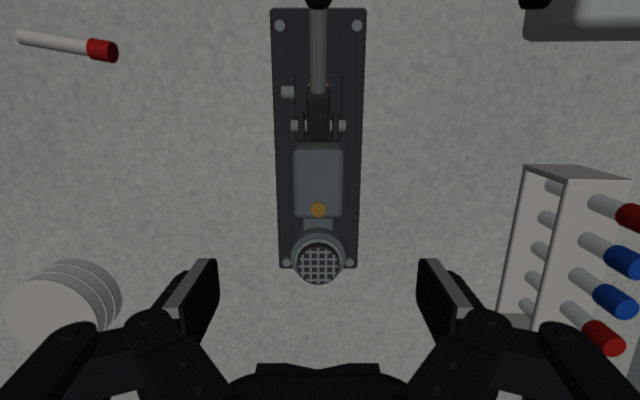

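Call:
{"api": "carry_out", "payload": {
  "steps": [
    [1, -0.006, -0.006, 0.02, 0, 0, 0],
    [1, 0, 0, 0.035, 0, 0, 0],
    [1, 0, 0, 0.035, 0, 0, 0],
    [1, 0, 0, 0.035, 0, 0, 0],
    [1, 0, 0, 0.015, 0, 0, 0],
    [1, 0, 0, 0, 0, 0, 0],
    [1, 0, 0, 0, 0, 0, 0]
  ]
}}

```text
clock: 3.52
tcp_pos: [0.5881, 0.1752, 0.0717]
orientation: [-0.0, 1.0, -0.007, 0.001]
wrist_force: [0.4, -0.7, 0.5]
finger_gap: 0.0849
```

Call:
{"api": "carry_out", "payload": {
  "steps": [
    [1, 0.004, 0.005, 0.016, 0, 0, 0],
    [1, 0, 0, 0.016, 0, 0, 0],
    [1, 0, 0, 0, 0, 0, 0],
    [1, 0, 0, 0, 0, 0, 0]
  ]
}}

```text
clock: 4.03
tcp_pos: [0.5908, 0.1699, 0.038]
orientation: [-0.0, 1.0, -0.007, -0.0]
wrist_force: [0.4, 0.3, -0.2]
finger_gap: 0.0852
```

Call:
{"api": "carry_out", "payload": {
  "steps": [
    [-1, 0, 0, 0, 0, 0, 0],
    [-1, 0, 0, 0, 0, 0, 0],
    [-1, 0, 0, 0, 0, 0, 0],
    [-1, 0, 0, 0, 0, 0, 0],
    [-1, 0, 0, 0, 0, 0, 0],
    [-1, 0, 0, 0, 0, 0, 0],
    [-1, 0, 0, 0, 0, 0, 0],
    [-1, 0, 0, 0, 0, 0, 0]
  ],
  "grip_force": 80
}}

```text
clock: 5.03
tcp_pos: [0.593, 0.1701, 0.0396]
orientation: [-0.0, 1.0, -0.007, 0.002]
wrist_force: [4.3, -0.9, 5.3]
finger_gap: 0.043
```

Call:
{"api": "carry_out", "payload": {
  "steps": [
    [-1, 0, 0, -0.006, 0, 0, 0],
    [-1, 0, 0, -0.006, 0, 0, -0.036],
    [-1, 0, 0.015, 0, 0, 0, 0],
    [-1, 0.001, 0.033, 0, 0, 0, 0],
    [-1, 0.001, 0.033, 0, 0, 0, 0],
    [-1, 0.001, 0.033, 0, 0, 0, 0],
    [-1, 0.001, 0.033, 0, 0, 0, 0],
    [-1, 0.001, 0.033, 0, 0, 0, 0],
    [-1, 0, 0.033, 0, 0, 0, 0],
    [-1, 0, 0.03, 0, 0, 0, 0],
    [-1, 0, 0.015, 0, 0, 0, 0],
    [-1, 0, 0, 0, 0, 0, 0],
    [-1, 0, 0, 0, 0, 0, 0]
  ]
}}

```text
clock: 6.65
tcp_pos: [0.6013, -0.0871, 0.0499]
orientation: [-0.001, 1.0, 0.012, -0.001]
wrist_force: [0.2, 0.2, -9.4]
finger_gap: 0.0434
```

```bash
python3 - <<'E'
from h import *
c=grab('wrist','w2'); d=grab('scene','s2'); s=env.get_state();print(s['clock'],s['tcp_pos'],s['wrist_force'])
f=lambda a:cv2.resize(a[:,:,::-1],None,fx=2.5,fy=2.5,interpolation=cv2.INTER_CUBIC)
p=proj(d,[[.604,-.2,.094]])[0].astype(int);print(p)
y0,x0=p[1]-80,p[0]-100
cv2.imwrite('pics/w2v.png',np.vstack([cv2.resize(c['color'][:,:,::-1],(500,312)),cv2.resize(d['color'][y0:y0+115,x0:x0+200,::-1],(500,287),interpolation=cv2.INTER_CUBIC)]))
print(x0,y0)
print(proj(c,[[.604,-.2,.094]]))
E
```

```text
6.75 [ 0.60156908 -0.08679328  0.05008295] [ 0.1172353   0.36893282 -9.73962508]
[279 247]
179 167
[[320.26104479 594.21543198]]
```

View pics/w2v.png

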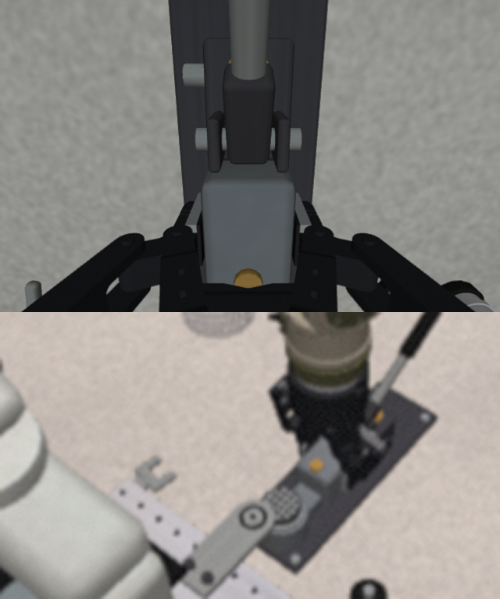

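```bash
python3 - <<'E'
from h import *
d=load('s2'); P=lambda u,v:[[(u+.5)/2.5-.5+179,(v-312+.5)/2.5-.5+167]]
print('ring',onplane(d,P(252,517),.094),'saddle',onplane(d,P(284,502),.068))
a=onplane(d,P(297,573),.021)[0];b=onplane(d,P(438,415),.021)[0];j=(a-b)/np.linalg.norm(a-b);n=np.array([-j[1],j[0],0])
print(a,b,np.linalg.norm(a-b),j); 
for k in(-1,1):print('saddle',a-.03*j+k*.042*n)
E
```

```text
ring [[ 0.60522396 -0.20190259  0.094     ]] saddle [[ 0.60542905 -0.15898235  0.068     ]]
[ 0.64818008 -0.19125746  0.021     ] [0.6408026  0.05663236 0.021     ] 0.24799957245145926 [ 2.97479608e-02 -9.99557431e-01 -4.47671346e-16]
saddle [ 0.60530623 -0.16252015  0.021     ]
saddle [ 0.68926905 -0.16002132  0.021     ]
```

Call:
{"api": "carry_out", "payload": {
  "steps": [
    [-1, 0, 0.014, 0, 0, 0, 0],
    [-1, 0, 0.014, 0, 0, 0, 0],
    [-1, 0, 0.0115, 0, 0, 0, 0],
    [-1, 0, 0, 0, 0, 0, 0],
    [-1, 0, 0, 0.005, 0, 0, 0],
    [-1, 0, 0, 0.005, 0, 0, 0],
    [-1, 0, 0, 0, 0, 0, 0],
    [-1, 0, 0, 0, 0, 0, 0]
  ]
}}

```text
clock: 7.75
tcp_pos: [0.6026, -0.127, 0.04]
orientation: [-0.0, 1.0, 0.012, -0.0]
wrist_force: [0.1, -0.3, -10.7]
finger_gap: 0.0432
```

```bash
python3 - <<'E'
from h import *
d=grab('scene','s3'); s=env.get_state();print(s['clock'],s['tcp_pos'],s['wrist_force'])
y0,x0=167,179
cv2.imwrite('pics/s3v.png',cv2.resize(d['color'][y0:y0+115,x0:x0+200,::-1],(800,460),interpolation=cv2.INTER_CUBIC))
E
```

```text
7.8 [ 0.60263943 -0.12705352  0.04003251] [ 0.10071853  0.33714602 -9.14435605]
```

View pics/s3v.png

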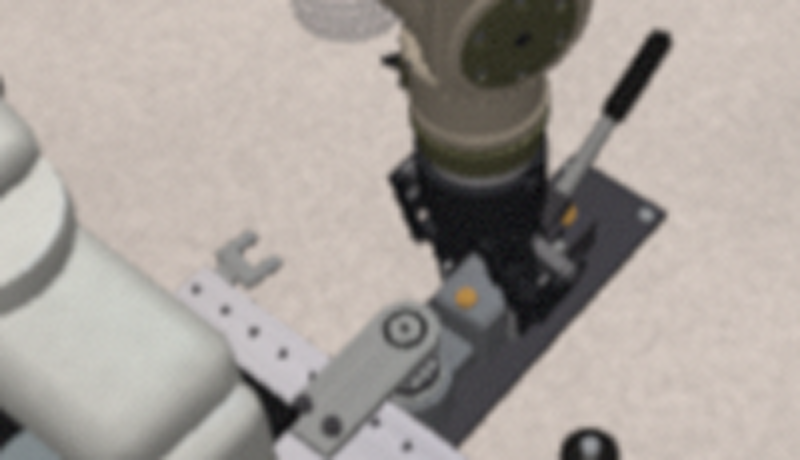

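```bash
python3 - <<'E'
from h import *
d=load('s3'); P=lambda u,v:[[(u+.5)/4-.5+179,(v+.5)/4-.5+167]]
b=onplane(d,P(667,214),.011)[0]; j=np.array([.021,-.9998,0]);n=np.array([.9998,.021,0])
print('ring',onplane(d,P(405,328),.094),'saddle',b+.22*j-.042*n)
E
```

```text
ring [[ 0.60575971 -0.20119966  0.094     ]] saddle [ 0.60620982 -0.20696266  0.011     ]
```

Call:
{"api": "carry_out", "payload": {
  "steps": [
    [-1, 0, 0, 0.001, 0, 0, 0],
    [-1, 0, 0, 0.001, 0, 0, 0],
    [-1, 0, 0, 0, 0, 0, 0]
  ]
}}

```text
clock: 8.18
tcp_pos: [0.6027, -0.1271, 0.0397]
orientation: [-0.0, 1.0, 0.011, 0.0]
wrist_force: [-5.3, 1.6, 3.5]
finger_gap: 0.0431
```

Call:
{"api": "carry_out", "payload": {
  "steps": [
    [1, 0, 0, 0, 0, 0, 0],
    [1, 0, 0, 0, 0, 0, 0],
    [1, 0, 0, 0, 0, 0, 0],
    [1, 0, 0, -0.016, 0, 0, 0],
    [1, 0, 0, -0.035, 0, 0, 0],
    [1, 0, 0, -0.045, 0, 0, 0],
    [1, 0, 0, -0.05, 0, 0, 0],
    [-1, -0.003, -0.036, 0, 0, 0, 0],
    [-1, -0.003, -0.04, 0, 0, 0, 0],
    [-1, 0, -0.04, 0, 0, 0, 0],
    [-1, 0, -0.04, 0, 0, 0, 0],
    [-1, 0, 0, 0, 0, 0, 0],
    [-1, 0, 0, 0, 0, 0, 0],
    [-1, 0, 0, 0, 0, 0, 0]
  ]
}}

```text
clock: 9.93
tcp_pos: [0.5935, 0.0274, 0.1847]
orientation: [0.0, 1.0, 0.011, 0.0]
wrist_force: [-1.0, 0.3, -0.0]
finger_gap: 0.0001
```

```bash
python3 - <<'E'
from h import *
a=grab('top','t4');d=grab('scene','s4'); w=grab('wrist','w4');s=env.get_state();print(s['clock'],s['tcp_pos'],s['wrist_force'],s['finger_gap'])
y0,x0=167,179
p=proj(a,[[.604,-.2,.05]])[0].astype(int);print(p)
x1,y1=p[0]-130,p[1]-40
u=cv2.convertScaleAbs(cv2.resize(a['color'][y1:y1+80,x1:x1+200,::-1],(800,320),interpolation=cv2.INTER_CUBIC),alpha=1.8)
v=cv2.resize(w['color'][:,:,::-1],(448,280))
q=cv2.resize(d['color'][y0-10:y0+90,x0+50:x0+175,::-1],(350,280),interpolation=cv2.INTER_CUBIC)
cv2.imwrite('pics/v4.png',np.vstack([u,np.hstack([v,q,np.zeros((280,2,3),np.uint8)])])); print(x1,y1)
E
```

```text
10.075 [0.59334923 0.02746483 0.18433035] [ 0.71059294 -0.02405903  0.79468743] -2.6718614818758646e-05
[402 205]
272 165
```

View pics/v4.png

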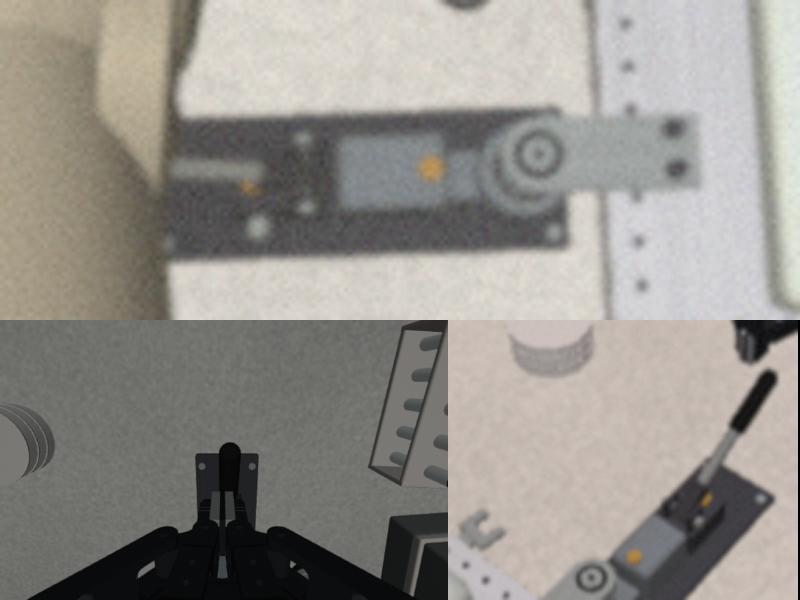

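```bash
python3 - <<'E'
from h import *
c=load('t4'); A=lambda l,z:onplane(c,[[(u+.5)/4-.5+272,(v+.5)/4-.5+165] for u,v in l],z)
print('ring',A([(539,153)],.094),'corners',A([(562,107),(569,247)],.01),'body ctr',A([(337,138),(443,133),(443,208),(339,210)],.058),A([(337,138),(443,133),(443,208),(339,210)],.058).mean(0))
print('sad left/bottom',A([(480,172),(520,215)],.058),'orange',A([(431,168)],.058))
d=load('s4')
E
```

```text
ring [[ 0.60405512 -0.20113673  0.094     ]] corners [[ 0.64416042 -0.2305796   0.01      ]
 [ 0.56207124 -0.23161708  0.01      ]] body ctr [[ 0.6193379  -0.09548767  0.058     ]
 [ 0.62151206 -0.15452197  0.058     ]
 [ 0.57945505 -0.15333689  0.058     ]
 [ 0.57897119 -0.09576473  0.058     ]] [ 0.59981905 -0.12477781  0.058     ]
sad left/bottom [[ 0.59936089 -0.17444089  0.058     ]
 [ 0.57508292 -0.19584929  0.058     ]] orange [[ 0.60190101 -0.1473035   0.058     ]]
```

Call:
{"api": "carry_out", "payload": {
  "steps": [
    [-1, 0.0055, -0.003, 0.03, 0, 0, 0],
    [-1, 0, 0, 0.015, 0, 0, 0],
    [-1, 0, -0.004, 0.012, 0, 0, 0],
    [-1, 0, -0.004, 0.012, 0, 0, 0],
    [-1, 0, -0.003, 0.012, 0, 0, 0],
    [-1, 0, -0.002, 0.012, 0, 0, 0],
    [-1, 0, -0.001, 0.012, 0, 0, 0],
    [-1, 0, 0, 0.008, 0, 0, 0],
    [-1, 0, 0, 0, 0, 0, 0],
    [-1, 0, 0, 0, 0, 0, 0]
  ]
}}

```text
clock: 11.32
tcp_pos: [0.5984, 0.0456, 0.0716]
orientation: [-0.0, 1.0, 0.011, 0.0]
wrist_force: [0.1, 2.2, 3.8]
finger_gap: -0.0004
```

Call:
{"api": "carry_out", "payload": {
  "steps": [
    [-1, 0, 0, 0.003, 0, 0, 0],
    [-1, 0, 0, 0.003, 0, 0, 0],
    [-1, 0, 0, 0, 0, 0, 0]
  ]
}}

```text
clock: 11.7
tcp_pos: [0.5986, 0.0456, 0.067]
orientation: [0.0, 1.0, 0.011, 0.001]
wrist_force: [-3.7, 2.2, 15.0]
finger_gap: 0.0002
```

Call:
{"api": "carry_out", "payload": {
  "steps": [
    [-1, 0, 0.001, -0.018, 0, 0, 0],
    [-1, 0, 0.003, -0.02, 0, 0, 0],
    [-1, 0, 0.004, -0.02, 0, 0, 0],
    [-1, 0, 0.006, -0.02, 0, 0, 0],
    [-1, 0, 0, 0, 0, 0, 0],
    [-1, 0, 0, 0, 0, 0, 0],
    [-1, 0, -0.002, 0.012, 0, 0, 0],
    [-1, 0, -0.003, 0.012, 0, 0, 0],
    [-1, 0, -0.004, 0.012, 0, 0, 0],
    [-1, 0, -0.003, 0.012, 0, 0, 0],
    [-1, 0, -0.002, 0.012, 0, 0, 0],
    [-1, 0, 0, 0.01, 0, 0, 0],
    [-1, 0, 0, 0.008, 0, 0, 0],
    [-1, 0, 0, 0, 0, 0, 0]
  ]
}}

```text
clock: 13.45
tcp_pos: [0.5988, 0.046, 0.0667]
orientation: [-0.0, 1.0, 0.012, 0.001]
wrist_force: [-3.4, 2.6, 15.5]
finger_gap: -0.0002
```

```bash
python3 - <<'E'
from h import *
d=grab('scene','s5'); s=env.get_state();print(s['clock'],s['tcp_pos'],s['wrist_force'])
d0=load('s4')
f=lambda a:cv2.resize(a['color'][165:315,140:330,::-1],(570,450)[:2],interpolation=cv2.INTER_CUBIC)
# ring shift by template match
g=lambda a:cv2.resize(cv2.cvtColor(a['color'],cv2.COLOR_RGB2GRAY),None,fx=8,fy=8,interpolation=cv2.INTER_CUBIC)
G0,G1=g(d0),g(d)
for nm,X in(('ring',[.604,-.2,.094]),('plate corner',[.48,-.24,.086])):
    p=(proj(d0,[X])[0]*8).astype(int);t=G0[p[1]-64:p[1]+64,p[0]-64:p[0]+64]
    S=G1[p[1]-160:p[1]+160,p[0]-160:p[0]+160];m=cv2.minMaxLoc(cv2.matchTemplate(S,t,cv2.TM_CCOEFF_NORMED));print(nm,m[1],(np.array(m[3])-96)/8)
print(proj(d,[[.604,-.2,.094],[.604,-.2,.104]]))
E
```

```text
13.5 [0.59876167 0.04604387 0.06673631] [-3.12900767  1.87829705 15.99053135]
ring 0.9982230067253113 [0. 0.]
plate corner 0.9980924129486084 [0. 0.]
[[279.66865783 247.8725575 ]
 [279.36171172 245.57773919]]
```

Call:
{"api": "carry_out", "payload": {
  "steps": [
    [-1, 0, 0.001, -0.018, 0, 0, 0],
    [-1, 0, 0.003, -0.02, 0, 0, 0],
    [-1, 0, 0.004, -0.02, 0, 0, 0],
    [-1, 0, 0.006, -0.02, 0, 0, 0],
    [-1, 0, 0, 0, 0, 0, 0],
    [-1, 0, 0, 0, 0, 0, 0],
    [-1, 0, -0.002, 0.012, 0, 0, 0],
    [-1, 0, -0.003, 0.012, 0, 0, 0],
    [-1, 0, -0.004, 0.01, 0, 0, 0],
    [-1, 0, -0.003, 0.01, 0, 0, 0],
    [-1, 0, -0.002, 0.01, 0, 0, 0],
    [-1, 0, 0, 0.01, 0, 0, 0],
    [-1, 0, 0, 0.008, 0, 0, 0],
    [-1, 0, 0, 0.006, 0, 0, 0],
    [-1, 0, 0, 0, 0, 0, 0],
    [-1, 0, 0, 0, 0, 0, 0]
  ]
}}

```text
clock: 15.5
tcp_pos: [0.599, 0.0465, 0.0669]
orientation: [-0.001, 1.0, 0.012, 0.001]
wrist_force: [-4.0, 2.0, 16.9]
finger_gap: 0.0001
```

```bash
cat > chk.py <<'E'
import sys
from h import *
tag=sys.argv[1]
s=env.get_state();print(s['clock'],s['tcp_pos'],s['wrist_force'])
g=lambda a:cv2.resize(cv2.cvtColor(a['color'],cv2.COLOR_RGB2GRAY),None,fx=8,fy=8,interpolation=cv2.INTER_CUBIC)
for cam,r in(('scene','s4'),('top','t4')):
    d0=load(r);d=grab(cam,cam+tag);G0,G1=g(d0),g(d)
    for nm,X in(('ring',[.604,-.2,.094]),('front corner near',[.48,-.245,.086]),('front corner far',[.728,-.245,.086]),('rear near',[.48,-.44,.086])):
        p=(proj(d0,[X])[0]*8).astype(int);t=G0[p[1]-64:p[1]+64,p[0]-64:p[0]+64]
        S=G1[p[1]-160:p[1]+160,p[0]-160:p[0]+160]
        m=cv2.minMaxLoc(cv2.matchTemplate(S,t,cv2.TM_CCOEFF_NORMED));print(cam,nm,round(m[1],3),(np.array(m[3])-96)/8,'per 10mm up',np.diff(proj(d0,[X,np.add(X,[0,0,.01])]),axis=0).round(2))
E
python3 chk.py 6
```

```text
15.5 [0.5990224  0.04650817 0.06689075] [-3.97340245  1.97752075 16.8590126 ]
scene ring 0.949 [-1.25 -1.  ] per 10mm up [[-0.31 -2.29]]
scene front corner near 0.926 [-0.75 -0.5 ] per 10mm up [[-0.73 -2.33]]
scene front corner far 0.988 [-0.875 -0.375] per 10mm up [[-0.05 -2.01]]
scene rear near 0.772 [-4.75   2.125] per 10mm up [[-1.47 -2.04]]
top ring 0.966 [ 2.375 -0.75 ] per 10mm up [[ 0.81 -0.73]]
top front corner near 0.896 [ 1.5  -0.25] per 10mm up [[ 1.04 -0.17]]
top front corner far 0.956 [ 2. -1.] per 10mm up [[ 0.96 -1.24]]
top rear near 0.944 [ 1.375 -0.125] per 10mm up [[ 1.91 -0.19]]
```

```bash
python3 - <<'E'
from h import *
a,b=load('scene6'),load('top6');a0,b0=load('s4'),load('t4')
# triangulate ring shift from two-view displacements
for nm,X,ds,dt in(('ring',[.604,-.2,.094],[-1.25,-1],[2.375,-.75]),('near',[.48,-.245,.086],[-.75,-.5],[1.5,-.25]),('far',[.728,-.245,.086],[-.875,-.375],[2,-1])):
    J=np.vstack([np.array([proj(c,[np.add(X,e)])[0]-proj(c,[X])[0] for e in np.eye(3)*.001]).T for c in(a0,b0)])
    x,r,*_=np.linalg.lstsq(J,np.r_[ds,dt],rcond=None);print(nm,'mm',x.round(1),'res',r)
f=lambda c,w:cv2.resize(c['color'][w[1]:w[1]+100,w[0]:w[0]+200,::-1],(600,300),interpolation=cv2.INTER_CUBIC)
cv2.imwrite('pics/v6.png',np.vstack([f(a0,(200,230)),f(a,(200,230))]))
E
```

```text
ring mm [ 0.2 -3.6  9. ] res [3.87697027e-05]
near mm [ 0.4 -2.   4.9] res [0.01686005]
far mm [ 0.2 -3.   7.2] res [0.00147898]
```

View pics/v6.png

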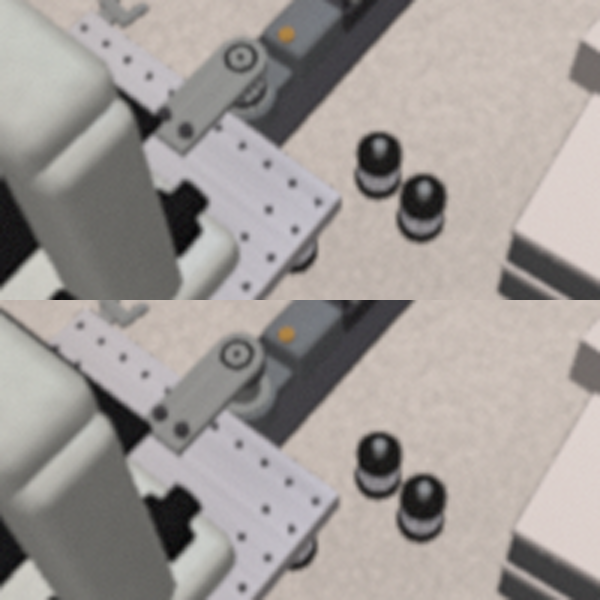

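```bash
python3 - <<'E'
from h import *
g=lambda c:cv2.cvtColor(c['color'],cv2.COLOR_RGB2GRAY)
pr=[(load('s4'),load('scene6')),(load('t4'),load('top6'))]
for x in np.arange(.485,.735,.02):
    if .58<x<.63: continue
    X=[x,-.247,.086];J=[];D=[];E=[]
    for c0,c in pr:
        p=proj(c0,[X]).astype(np.float32)
        q,st,e=cv2.calcOpticalFlowPyrLK(g(c0),g(c),p,None,winSize=(21,21),maxLevel=2)
        J.append(np.array([proj(c0,[np.add(X,v)])[0]-proj(c0,[X])[0] for v in np.eye(3)*.001]).T);D.append((q-p)[0]);E.append(float(e[0,0]))
    s,r,*_=np.linalg.lstsq(np.vstack(J),np.concatenate(D),rcond=None);print(round(x,3),s.round(1),'res',r.round(3),np.round(E,1))
s=env.get_state();print(s['clock'],s['tcp_pos'],s['wrist_force'])
E
```

```text
0.485 [ 0.5 -2.1  4.1] res [0.003] [4.8 3.7]
0.505 [ 0.4 -2.4  4.7] res [0.001] [6.6 4. ]
0.525 [ 0.3 -3.1  4.9] res [0.001] [5.6 2. ]
0.545 [-0.3 -4.7  2.8] res [0.761] [6.3 2.1]
0.565 [-0.9 -6.   1.3] res [2.931] [6.8 1.9]
0.645 [ 0.1 -2.7  7.8] res [0.008] [6.1 2.1]
0.665 [ 0.5 -2.5  4.9] res [0.13] [2.9 2.4]
0.685 [ 1.  -2.3  5.2] res [0.004] [3.2 3.3]
0.705 [ 0.3 -2.6  6.3] res [0.091] [1.6 3.2]
0.725 [ 0.2 -2.9  6.9] res [0.001] [1.9 1.7]
15.6 [0.59902153 0.04651263 0.06686009] [-3.15483568  2.48326162 17.27312115]
```

```bash
python3 - <<'E'
from h import *
from scipy.optimize import least_squares
from scipy.spatial.transform import Rotation as Ro
obs=[]
for c0,c in((load('s4'),load('scene6')),(load('t4'),load('top6'))):
    g0,g1=[cv2.cvtColor(k['color'],cv2.COLOR_RGB2GRAY) for k in(c0,c)]
    m=np.zeros_like(g0)
    def poly(x0,x1,y0,y1): cv2.fillPoly(m,[proj(c0,[[x0,y0,.086],[x1,y0,.086],[x1,y1,.086],[x0,y1,.086]]).astype(int)],255)
    poly(.482,.578,-.268,-.245);poly(.63,.726,-.268,-.245);poly(.482,.505,-.33,-.245);poly(.706,.726,-.33,-.245)
    f=cv2.goodFeaturesToTrack(g0,40,.1,4,mask=m); z=np.full(len(f),.086)
    r=proj(c0,[[.604,-.2008,.094]]).reshape(-1,1,2).astype(np.float32); f=np.vstack([f,r]);z=np.r_[z,.094]
    q,st,e=cv2.calcOpticalFlowPyrLK(g0,g1,f,None,winSize=(9,9),maxLevel=2)
    b,_,_=cv2.calcOpticalFlowPyrLK(g1,g0,q,None,winSize=(9,9),maxLevel=2)
    ok=(st.ravel()>0)&(np.linalg.norm((b-f).reshape(-1,2),axis=1)<.2)
    X=np.array([onplane(c0,p,zz)[0] for p,zz in zip(f,z)]); obs.append((c0,X[ok],(q-f)[ok].reshape(-1,2))); print(ok.sum())
P0=np.array([.604,-.358,0])
mv=lambda p,X:Ro.from_rotvec(p[:3]).apply(X-P0)+P0+p[3:]
res=lambda p:np.concatenate([(proj(c,mv(p,X))-proj(c,X)-d).ravel() for c,X,d in obs])
s=least_squares(res,np.zeros(6),loss='soft_l1',f_scale=.15,x_scale=[.01]*3+[.003]*3)
print(s.x.round(4),'rms',np.sqrt(np.median(res(s.x)**2)))
for n,X in(('near',[.499,-.262,0]),('far',[.709,-.266,0]),('rear near',[.499,-.452,0]),('rear far',[.709,-.456,0]),('lift',[.604,-.2008,.08])):print(n,((mv(s.x,np.array([X]))-X)*1e3).round(1))
E
```

```text
7
15
[ 0.0394 -0.0011 -0.      0.0002  0.0003  0.0031] rms 0.03999085717412618
near [[0.2 0.2 6.8]]
far [[0.2 0.2 6.9]]
rear near [[ 0.2  0.4 -0.7]]
rear far [[ 0.2  0.4 -0.6]]
lift [[ 0.1 -3.   9.3]]
```

```bash
python3 -c "
from workcell import env
print(env.hand_in()); s=env.get_state(); print(s['clock'],s['tcp_pos'],s['wrist_force'])"
```

```text
the job is handed in; nothing more can be done
None
the job is handed in; nothing more can be done
```

The jack is under the lift tab and both front feet are about 6.8 mm clear of the bench. I handed in at about 15.6 s with the shut gripper holding the handle at its bottom stop with about 17 N.

- **Placing:** I picked the jack up by its reservoir and set it on the bench. In the top view after release, the saddle centre was within about 2 mm of the lift-point mark.
- **Pumping:** I gave three full strokes. After the second, the plate had not yet moved; the third raised it.
- **Last check:** A rigid-motion fit to the scene and top pictures put the near foot at 6.8 mm, the far foot at 6.9 mm and the lift point at 9.3 mm. The fit put both rear feet within 1 mm of the bench, and the plate had slid less than 0.5 mm.
- **What disagreed:**
  - Two rougher plate-edge checks gave only 4–5 mm near the near front corner. I put that down to their windows mixing bench and plate, because both rear feet being down rules out a sideways tilt.
  - While the jack was still in the gripper, one corner estimate put the saddle about 6 mm past the lift point. The view after release did not bear that out.
- **Not checked:** I did not measure the other things on the bench again at the end. The arm only handled the jack.

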